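# Reset a pressure control with the reset pin

### The job

Reset the pressure control that carries the wide brass can on its back: take the reset pin out of its stand, push that control's recessed button all the way in with the pin's tip and hold it in for a second. Then stand the pin back upright in its stand, fully down, and let go. Leave the other control's button alone and do not knock the loose fittings about.

Things in the scene. Friction and masses are not known exactly. Their poses are not given: they have to be found in the camera images.
- pin: Reset pin, 125 mm long, about 50 g: steel rod 6 mm diameter, 45 mm long; black flange 22 mm diameter, 5 mm thick; black round handle 14 mm diameter, 75 mm long. Origin at the tip's end; z runs from the tip to the handle's end (flange underside at 45 mm, handle 50 to 125 mm). Starts upright in the stand's bore, flange on the stand's top.
- stand: The pin's stand, fixed to the bench: an upright aluminium block 44 x 44 mm on a dark 68 x 68 mm foot plate 6 mm thick, 56 mm high in all. Origin: centre of its underside; z up.
- stand_mouth (a point): Centre of the mouth of the stand's one bore, in its top (56 mm above the bench). The bore is vertical, 10 mm diameter, 50 mm deep. The pin standing home has its flange on this top, so that its tip is 45 mm below this point.
- wide_control: The pressure control to be reset, with a wide brass can on its back (44 mm diameter, 22 mm high; top knob at z = 109 mm). Grey box fixed to the bench, 66 wide, 100 deep, 81 mm high behind; its bare-metal front plate slopes, normal 30 deg from vertical leaning to its own -x. Origin on the bench under the box, z up; recess mouth at (-12, 0, 64) mm.
- slim_control: The other pressure control, to be left alone, with a slim brass can on its back (18 mm diameter, 22 mm high; top knob at z = 109 mm). Grey box fixed to the bench, 66 wide, 100 deep, 81 mm high behind; its bare-metal front plate slopes, normal 30 deg from vertical leaning to its own -x. Origin on the bench under the box, z up; recess mouth at (-12, 0, 64) mm.
- wi_mouth (a point): Centre of the mouth of the button's recess, on the sloping plate of the wide-can control. z points out along the recess (30 deg from vertical), y is level. The recess is a straight 12 mm round hole; the button's flat end (9.6 mm wide) lies 12 mm below the mouth when out, 16 mm when fully in.
- sl_mouth (a point): Centre of the mouth of the button's recess, on the sloping plate of the slim-can control. z points out along the recess (30 deg from vertical), y is level. The recess is a straight 12 mm round hole; the button's flat end (9.6 mm wide) lies 12 mm below the mouth when out, 16 mm when fully in.
- wide_button (a joint): Travel of the recessed spring button of the wide-can control (m): 0 when out, 0.004 when fully in. It moves along its recess's axis, needs about 2 N to start and 6 N to be fully in, and springs back when let go.
- slim_button (a joint): Travel of the recessed spring button of the slim-can control (m): 0 when out, 0.004 when fully in. It moves along its recess's axis, needs about 2 N to start and 6 N to be fully in, and springs back when let go.
- nut: A loose brass flare nut, 24 x 27 x 24 mm, on the bench between the controls: a bystander. Origin: centre of its underside.
- union: A loose brass union, 25 x 51 x 22 mm, on the bench at the right: a bystander. Origin: near the centre of its underside.
- bimetal: A loose white bimetal thermostat with two leads, 62 x 35 x 21 mm, on the bench right of the stand: a bystander. Origin: under its middle.
- small_nut: A loose brass flare nut, 22 x 25 x 22 mm, on the bench left of the stand: a bystander. Origin: centre of its underside.
Not all that is in view belongs to the job. What is shaped like the stand but red or turquoise is not meant.

How it is judged (in metres and radians):
On the way:
1. the button of the wide-can control is held in by the pin, at least 3 of its 4 mm, for half a second (value of joint wide_button above 0.003 m and contact force between pin and wide_control above 1 N), for 0.5 s.
At the end, for the whole second after the job is handed in: The pin stands in the stand's bore, upright within 5 degrees, its tip within 5 mm of the bore's axis and at least 42 mm below the bore's mouth (home is 45 mm), let go and at rest; the wide-can control's button is out again (within 1 mm) (horizontal distance between pin and stand_mouth below 0.005 m and z of pin in the frame of stand_mouth below -0.042 m and angle between pin's own z axis and vertical below 0.09 rad and linear speed of pin below 0.02 m/s and value of joint wide_button below 0.001 m); the robot touches nothing.
It fails at once if the slim-can control's button is pressed (more than 1.5 mm) (value of joint slim_button above 0.0015 m).
It fails at once if the flare nut between the controls is shoved or knocked away (more than 30 mm) (distance of nut from where it was at the start of the episode above 0.03 m).
It fails at once if the union is shoved or knocked away (more than 30 mm) (distance of union from where it was at the start of the episode above 0.03 m).
It fails at once if the thermostat is shoved or knocked away (more than 30 mm) (distance of bimetal from where it was at the start of the episode above 0.03 m).
It fails at once if the smaller flare nut is shoved or knocked away (more than 30 mm) (distance of small_nut from where it was at the start of the episode above 0.03 m).
It also fails if it takes over 56 s, if anything falls off the work surface, if the arm or the gripper's body presses on something with over 40 N, if the wrist force passes 120 N, or if a joint passes its speed limit or range.

### The arm

A 6-joint arm with a two-finger parallel gripper is mounted at the origin on a cart in front of the work surface, level with it; the furniture and walls round the work are solid. World frame = base frame: x ahead of the robot, y to its left, z up, the work surface at z = 0. Lengths are in mm, angles in rad, forces in N, time in s.
With the tool pointing down it reaches from about 350 to 875 mm from the base axis. Payload 4.2 kg.
Tool frame: the origin (TCP) lies on the mounting face of the last link; the fingertips stand 173 mm ahead of it and the grasp point (between the pads) lies grip_point_offset ahead of it (grip_point_offset is the distance from the TCP to the grasp point, in mm); z points along the fingers, y is the line along which they close (so a half turn about z gives the same grasp; the last joint's range is limited). The gripper opens to 85 mm and grips with 20 to 120 N. Pads are 22 mm wide; open, the fingers measure 114 mm over their backs; the gripper's body (76 mm by 85 mm) begins 54 mm behind the grasp point. The pads swing forward as they close: fully open they stand 13 mm farther back than shut.
Start: joints at [-1.004, 0.385, 0.008, 0, -1.194, -0.259], TCP at [189.368, -595.6, 404.712] pointing down, gripper open.
Joint ranges: [-3.14, 3.14], [-1.21, 2.06], [-1.07, 1.41], [-3.16, 2.05], [-2.99, -0.16], [-3.1, 3.1]. Speed limits (rad/s): [2.79, 2.79, 3.14, 3.14, 3.14, 3.14].

### API

Orientations are given as a unit quaternion [x, y, z, w].
In Python, from bench import read_state, get_image, job_done, recognise, place_of, grip_point_offset gives the robot as it stands. The module is installed in compiled form; this text tells all that it offers.
- The arm moves only by the tool carry_out, never from a script. Its arguments are lists of equal length, an entry for each row: "slide": the shift along the tool's x, y, z in m, a list of three; "roll": the turn about the tool's z in degrees; "claw": the finger opening in m, from 0 to 0.0854. A call has 1 to 8 rows; each row is the pose to reach, as a shift and turn from the pose commanded when the call began, along the tool's axes at that moment; what a row does not reach only later rows make up. A row lasts 1/8 s, in which the tool goes at most 62.5 mm and 10.7 degrees, less where a joint would pass 70% of its speed; a pose out of reach is approached as far as the arm can. A call with a gripper value outside its range is refused whole. The fingers move at their own pace and stop on an object; the grip force is fixed at half the most. Time passes only in rows, so rows that repeat a pose let the fingers close. It gives the time, the measured TCP pose, the force, the opening and the grip force at its end, in the units of the state.
- read_state(): the state, without advancing time (a new reading comes with each control period).
- get_image(name): name is "scene" or "top" or "wrist"; returns a dict with "img" (420x560x3 uint8, red, green, blue), "z_map" (420x560 float32, mm along the optical axis (not along the pixel's ray), 0 where there is no reading), "mtx" (3x3 intrinsics, pixels), "world_from_camera" (4x4, takes a point from camera to world coordinates); the wrist camera has in their place "T_tool_cam" (4x4, takes a point from camera to tool coordinates, whose origin is the TCP and whose axes are the flange's). Camera axes: x right, y up, looking along -z (the intrinsics and any distortion apply to the point x, -y, -z); pixel columns grow to the right and rows downward; lengths in mm; the calibration is good to about 2 mm. A picture is of the moment at which its call begins: read the wrist's pose just before it.
- job_done(): hands the job in; it is judged then, once.
Trained networks look in a picture, given as the dict that the camera call returned (one of the last four; its "shot" number tells which), for a name from the list of things; names that differ only in an ending like _2 or _b are one class to them, and where a whole thing is asked for, a point or a joint stands for the part that bears it (a point fixed in the world has none). Each returns a list of dicts, best first, with "conf" (0 to 1); they miss things now and then, are a little off and sometimes report something else, mostly with a low value. They report only what shows in the picture. A call takes as long as a camera call. They do not tell look-alikes from the thing itself.
- recognise(picture, thing): "at" ([column, row] in pixels, amid what is visible of it).
- place_of(picture, thing): "at" ([column, row] in pixels: a listed point, or the origin of a listed thing).
The state is a dict: "clock": time; "joints": joint angles; "joint_vel": joint speeds; "joint_efforts": joint torques, N m; "position": TCP position; "ee_rot": TCP orientation; "contact_force": force on the tool from outside, world axes, zero at the start; "wrist_torque": the same for the moment, N m; "gripper_width": finger opening in mm; "grasp_force": force on a finger pad.
Only numpy, scipy, OpenCV 4.12 (cv2) and the standard library are available. Lean on these libraries where they do the work, as an engineer would, in place of code of your own. Each camera call takes 0.05 s, during which the arm holds its last target. There are 200 camera calls.

## Working session

There is one attempt and no reset: what is moved stays moved. The work goes in short steps, Python scripts to look and compute and a tool call to move; the robot and the scene stay as the last step left them, time stands still between calls to the robot, and variables do not carry over. Pictures are saved under pics/ and viewed, at most 12 in all, crops included, and the job is handed in when it is done.

Besides the shell and the picture viewer there is one more tool, called after "Request:" in YAML: its name, and indented under it one key for each argument. carry_out: Moves the arm, as the interface text tells. Its arguments: {"type":"object","properties":{"slide":{"type":"array"},"roll":{"type":"array"},"claw":{"type":"array"}},"required":["slide","roll","claw"]}

```bash
mkdir -p pics; cat > h.py <<'E'
import numpy as np, cv2
from scipy.spatial.transform import Rotation as R
from bench import *
def shot(name, save=None):
    s=read_state(); p=get_image(name)
    if 'world_from_camera' in p: T=np.array(p['world_from_camera'])
    else:
        W=np.eye(4); W[:3,:3]=R.from_quat(s['ee_rot']).as_matrix(); W[:3,3]=s['position']; T=W@np.array(p['T_tool_cam'])
    p['T']=T
    if save: cv2.imwrite('pics/'+save, p['img'][:,:,::-1])
    return p
def ray(p,uv):
    K=np.array(p['mtx']); d=np.linalg.inv(K)@[uv[0],uv[1],1]; return np.array([d[0],-d[1],-d[2]])
def at_depth(p,uv,r=1):
    u,v=int(round(uv[0])),int(round(uv[1])); z=p['z_map'][max(v-r,0):v+r+1,max(u-r,0):u+r+1]; z=np.median(z[z>0]) if (z>0).any() else np.nan
    return (p['T']@np.r_[ray(p,uv)*z,1])[:3]
def at_height(p,uv,h):
    d=p['T'][:3,:3]@ray(p,uv); o=p['T'][:3,3]; return o+d*(h-o[2])/d[2]
def cloud(p):
    v,u=np.mgrid[0:420,0:560]; K=np.array(p['mtx']); z=p['z_map']
    c=np.stack([(u-K[0,2])/K[0,0]*z,-(v-K[1,2])/K[1,1]*z,-z],-1)
    return c@p['T'][:3,:3].T+p['T'][:3,3]
E
python3 - <<'E'
from h import *
np.set_printoptions(precision=1,suppress=True)
s=read_state(); print(s, grip_point_offset if not callable(grip_point_offset) else grip_point_offset())
H={'stand_mouth':56,'wi_mouth':64,'sl_mouth':64,'stand':0,'wide_control':0,'slim_control':0,'pin':11,'nut':0,'union':0,'bimetal':0,'small_nut':0}
for n in ['scene','top']:
    p=shot(n,n+'0.png'); print(n,p['T'][:3,3],p['mtx'],[k for k in p])
    for t,h in H.items():
        for d in place_of(p,t)[:3]: print(t,d['conf'],np.array(d['at']),'h',at_height(p,d['at'],h),'d',at_depth(p,d['at']))
E
```

```text
{'clock': 0.0, 'joints': array([-1. ,  0.4,  0. , -0. , -1.2, -0.3]), 'joint_vel': array([-0.,  0.,  0., -0., -0.,  0.]), 'joint_efforts': array([ -0. , -39.2,  18.8,   4.2,  -0. ,  -0. ]), 'position': array([ 189.3, -595.4,  403.6]), 'ee_rot': array([-0.2,  1. ,  0. , -0. ]), 'contact_force': array([-0.4, -0.7,  0.2]), 'wrist_torque': array([ 0.,  0., -0.]), 'grasp_force': 0.0, 'gripper_width': 85.5621347217297} 154.70000000000002
scene [-317.2 -417.6  489.6] [[500.1   0.  281.1]
 [  0.  500.1 205.3]
 [  0.    0.    1. ]] ['img', 'z_map', 'mtx', 'world_from_camera', 'shot', 'T']
stand_mouth 0.7 [311.8 224.8] h [447.2 -61.3  56. ] d [450.6 -59.7  54.1]
stand_mouth 0.57 [211.4 234.1] h [327.   84.3  56. ] d [199.3 -15.2 142. ]
sl_mouth 0.66 [286.9 204.5] h [490.1  15.1  64. ] d [609.   78.8   1.3]
stand 0.77 [257.1 234.2] h [454.5  65.7   0. ] d [248.1 -63.5 130.9]
stand 0.73 [311.7 254.8] h [433.  -69.2   0. ] d [419.5 -75.5   8.8]
stand 0.64 [211.3 258.6] h [330.6  91.5   0. ] d [302.5  69.5  21.2]
wide_control 0.64 [334.4 212.8] h [622.8 -34.5   0. ] d [600.6 -43.6  11.6]
slim_cont
[... 971 characters left out ...]
2] h [448.2  55.4   0. ] d [441.2  53.2  55.5]
stand 0.62 [247.  293.4] h [328.9  85.4   0. ] d [327.4  82.1  52.4]
wide_control 0.58 [305.6 165.1] h [636.8 -43.8   0. ] d [620.5 -41.3  57.3]
wide_control 0.4 [190.7 240.3] h [448.3 221.4   0. ] d [446.4 218.8  15.3]
slim_control 0.96 [205.1 154. ] h [658.1 198.2   0. ] d [640.6 189.1  58.2]
pin 0.59 [258.1 238.9] h [454.3  63.5  11. ] d [447.3  61.1  63.7]
nut 0.69 [250.8 168.3] h [625.5  87.1   0. ] d [620.5  85.9  18.2]
union 0.47 [377.9 163.8] h [ 644.4 -216.7    0. ] d [ 638.7 -213.    19.7]
bimetal 0.73 [368.3 232.4] h [ 477.8 -193.4    0. ] d [ 477.8 -193.4    0.3]
small_nut 0.4 [193.8 242. ] h [444.5 214.    0. ] d [442.5 211.1  16.7]
```

```bash
cd pics; python3 -c "
import cv2
a=cv2.imread('scene0.png');b=cv2.imread('top0.png')
cv2.imwrite('a.png',cv2.resize(a[120:310,150:470],None,fx=2.5,fy=2.5,interpolation=3))
cv2.imwrite('b.png',cv2.resize(b[110:330,150:430],None,fx=2.7,fy=2.7,interpolation=3))"
```

```text
(no output)
```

View pics/a.png

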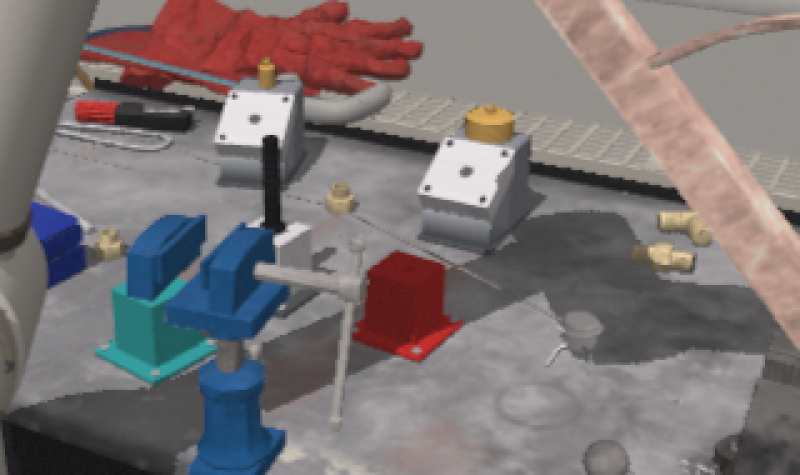

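View pics/b.png

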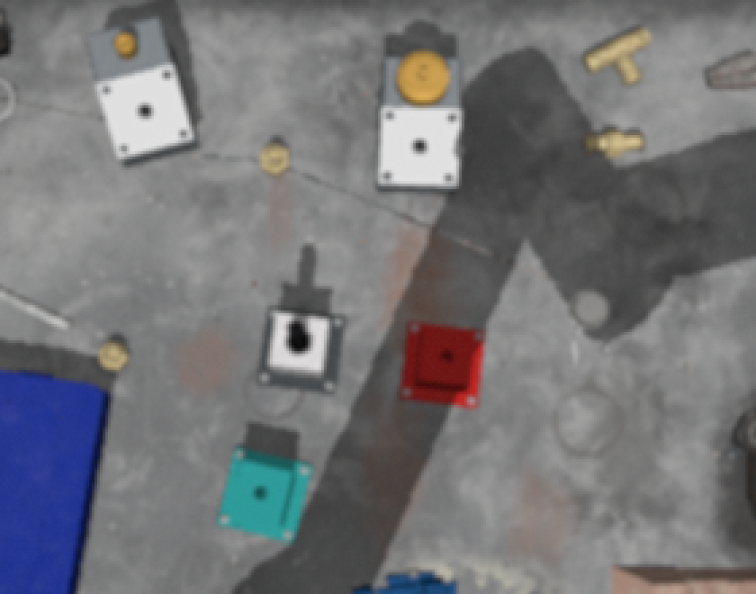

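The pin stands in the aluminium block (scene crop 270,190; top crop 298,340). The wide-can control is the right-hand one, with its recess at top crop (420,146), and the red and turquoise blocks are decoys. The tool can only point down, so I'll have to tilt the pin in the pads, using the bore as a fulcrum. Next I'll measure the pin, plate and obstacles.

```bash
python3 - <<'E'
from h import *
np.set_printoptions(precision=1,suppress=True,linewidth=150)
p=shot('top'); c=cloud(p); X,Y,Z=c[...,0],c[...,1],c[...,2]; ok=p['z_map']>0
m=ok&(Z>120)&(abs(X-450)<40)&(abs(Y-53)<30); print('handle top',m.sum(),c[m].mean(0),c[m].max(0),c[m].min(0))
m=ok&(Z>50)&(Z<60)&(abs(X-450)<40)&(abs(Y-53)<40); print('block',m.sum(),c[m].max(0),c[m].min(0)); r=cv2.minAreaRect(c[m][:,:2].astype(np.float32)); print(r)
for nm,y0,x0 in (('wide',-42,615),('slim',187,635)):
    m=ok&(Z>35)&(Z<79)&(abs(X-x0)<45)&(abs(Y-y0)<45)
    q=c[m]; 
    for _ in range(4):
        A=np.c_[q[:,0],q[:,1],np.ones(len(q))]; k=np.linalg.lstsq(A,q[:,2],rcond=None)[0]; e=abs(A@k-q[:,2]); q=q[e<max(2.,np.percentile(e,80))] if e.max()>3 else q
    n=np.array([-k[0],-k[1],1]);n/=np.linalg.norm(n); print(nm,len(q),'normal',n,'yaw',np.degrees(np.arctan2(-n[1],-n[0])),'tilt',np.degrees(np.arccos(n[2])),q.min(0),q.max(0))
    g=cv2.cvtColor(p['img'],cv2.COLOR_RGB2GRAY)
    for t in ('wi_mouth','sl_mouth'):
        for d in place_of(p,t)[:2]: print(t,d)
g=cv2.GaussianBlur(p['img'].mean(2).astype(np.float32),(3,3),0)
w=(200-g[158:172,298:313]).clip(60)-60; vv,uu=np.mgrid[158:172,298:313]; uv=[(w*uu).sum()/w.sum(),(w*vv).sum()/w.sum()]
print(uv,at_height(p,uv,64),at_depth(p,uv))
for x in range(150,700,50):
    print(x,[int(Z[ok&(abs(X-x)<25)&(abs(Y-y)<25)].max()) if (ok&(abs(X-x)<25)&(abs(Y-y)<25)).any() else -1 for y in range(250,-500,-50)])
E
```

```text
handle top 42 [454.1  57.1 134.3] [460.8  62.9 139.9] [448.   50.8 121. ]
block 286 [477.7  81.3  59.9] [430.9  35.2  50.9]
((455.0603942871094, 57.61586380004883), (43.60905075073242, 44.34513854980469), 83.6540756225586)
wide 494 normal [-0.5  0.   0.9] yaw -0.38361497705648473 tilt 29.34968429793456 [593.9 -71.3  46.6] [652.5  -5.4  78.9]
slim 505 normal [-0.5 -0.1  0.9] yaw 16.13191673681684 tilt 28.264109593334712 [611.4 155.3  46.7] [679.7 231.2  79. ]
[np.float64(305.00197667826137), np.float64(163.63738775599344)] [622.  -39.6  64. ] [624.9 -40.   53.9]
150 [-841, -751, 5, 231, 381, 529, 589, 6, -25, -637, -663, -833, 107, 104, 84]
200 [52, 5, 5, 5, 6, 527, 727, 738, 736, 711, 681, 657, 355, 355, 144]
250 [55, 7, 6, 7, 7, 172, 730, 738, 734, 412, 652, 654, 343, 196, 154]
300 [55, 6, 6, 61, 61, 8, 8, 7, 438, 412, 357, 303, 249, 198, 155]
350 [53, 48, 9, 61, 61, 6, 8, 7, 7, 7, 9, 19, 142, 145, 145]
400 [54, 52, 6, 7, 12, 7, 59, 60, 7, 8, 7, 20, 122, 124, 124]
450 [30, 24, 7, 59, 139, 11, 62, 62, 8, 7, 8, 7, 118, 124, 121]
500 [8, 6, 6, 54, 58, 10, 10, 8, 18, 26, 7, 7, 105, 105, 104]
550 [7, 6, 6, 8, 7, 8, 7, 5, 8, 7, 7, 7, 98, 105, 101]
600 [6, 62, 52, 30, 15, 68, 72, 6, 10, 8, 6, 9, 7, 7, 7]
650 [83, 84, 82, 26, 7, 105, 112, 7, 6, 28, 21, 6, 6, 7, 7]
```

```bash
cd pics; python3 -c "
import cv2,numpy as np
a=cv2.imread('scene0.png');b=cv2.imread('top0.png')
cv2.imwrite('c.png',cv2.resize(np.vstack([a[:,:],b]),None,fx=.71,fy=.71,interpolation=3))"
```

```text
(no output)
```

View pics/c.png

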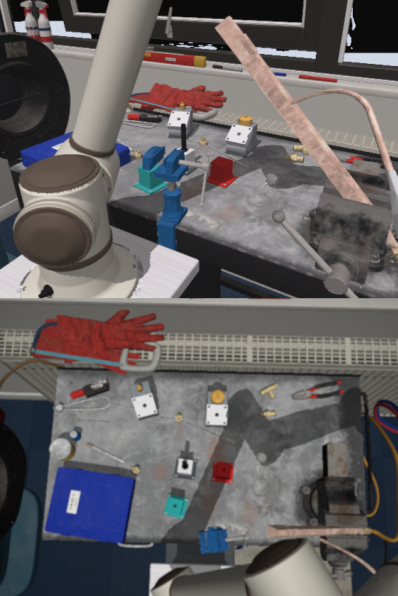

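```bash
python3 - <<'E'
from h import *
p=shot('top'); s=shot('scene')
for q in (p,s):
    c=cloud(q); ok=q['z_map']>0; X,Y,Z=c[...,0],c[...,1],c[...,2]
    print('---')
    for lo in range(100,800,50):
        m=ok&(Z>lo)&(Z<lo+50)&(X>100)&(X<800)&(Y<60)&(Y>-560)
        if m.sum()>3: print(lo,m.sum(),c[m].min(0).round(),c[m].max(0).round(),c[m].mean(0).round())
E
```

```text
---
100 6249 [ 139. -464.  100.] [693.  59. 150.] [ 341. -355.  127.]
150 1777 [ 147. -462.  150.] [314.  60. 200.] [ 242. -178.  163.]
200 297 [ 143. -371.  200.] [284.  60. 250.] [ 236. -220.  222.]
250 388 [ 110. -326.  250.] [284.  60. 300.] [ 224. -168.  278.]
300 831 [ 115. -382.  300.] [284.  53. 350.] [ 217. -176.  328.]
350 786 [ 125. -386.  350.] [285.  36. 400.] [ 211. -128.  373.]
400 904 [ 135. -191.  400.] [285.  20. 450.] [224. -85. 422.]
450 493 [146. -44. 450.] [206.   3. 500.] [174. -12. 476.]
500 607 [157. -64. 500.] [218. -15. 550.] [185. -29. 526.]
550 774 [ 167. -304.  550.] [243. -31. 600.] [195. -47. 576.]
600 1403 [ 177. -307.  600.] [247. -48. 650.] [ 212. -183.  629.]
650 1990 [ 187. -279.  650.] [273. -52. 700.] [ 219. -186.  672.]
700 7578 [ 197. -181.  700.] [271. -54. 738.] [ 231. -109.  725.]
---
100 10947 [ 100. -462.  100.] [682.  60. 150.] [ 240. -349.  130.]
150 3528 [ 100. -418.  150.] [279.  37. 200.] [ 222. -203.  168.]
200 1930 [ 100. -370.  200.] [279.  15. 250.] [ 231. -263.  226.]
250 2574 [ 100. -444.  250.] [278.  -3. 300.] [ 200. -221.  278.]
300 4487 [ 100. -433.  300.] [276.  40. 350.] [ 185. -220.  327.]
350 4585 [ 100. -384.  350.] [278.  24. 400.] [168. -92. 376.]
400 4359 [ 106. -187.  400.] [276.   8. 450.] [153. -69. 423.]
450 1053 [116. -83. 450.] [179. -10. 464.] [134. -58. 457.]
```

The blue vise, black vise and leaning copper tube (x 200–285, y −450 to −130, up to z≈440) must be avoided. I'll swing round at x > 400 and TCP z ≈ 480.

```bash
cat >> h.py <<'E'
def plan(x,y,z,yaw_y=None):
    """slide (mm, tool axes) to bring TCP to world xyz; roll so tool y -> world direction yaw_y deg (mod 180)"""
    s=read_state(); M=R.from_quat(s['ee_rot']).as_matrix(); d=M.T@(np.array([x,y,z])-s['position'])
    a=np.degrees(np.arctan2(M[1,1],M[0,1])); out=None
    if yaw_y is not None: out=-(((yaw_y-a)+90)%180-90)
    print('tool x',M[:,0].round(3),'y',M[:,1].round(3),'z',M[:,2].round(3),'slide',d.round(1),'roll',out, 'pos',s['position'].round(1))
E
python3 -c "
from h import *
print(read_state()['joints'])
plan(189,-595,480,90);plan(420,-400,480,90);plan(455,-200,440,90);plan(455,57,400,90)"
```

```text
[-1.00438160e+00  3.84683463e-01  7.92294946e-03  4.35641974e-05
 -1.19400528e+00 -2.58596145e-01]
tool x [-0.953 -0.303  0.   ] y [-0.303  0.953 -0.   ] z [-0. -0. -1.] slide [  0.2   0.7 -75.3] roll 17.63762417544129 pos [ 189.4 -595.6  404.7]
tool x [-0.953 -0.303  0.   ] y [-0.303  0.953 -0.   ] z [-0. -0. -1.] slide [-279.   116.5  -75.3] roll 17.63762417544129 pos [ 189.4 -595.6  404.7]
tool x [-0.953 -0.303  0.   ] y [-0.303  0.953 -0.   ] z [-0. -0. -1.] slide [-373.   296.5  -35.3] roll 17.63762417544129 pos [ 189.4 -595.6  404.7]
tool x [-0.953 -0.303  0.   ] y [-0.303  0.953 -0.   ] z [-0. -0. -1.] slide [-450.9  541.4    4.7] roll 17.63762417544129 pos [ 189.4 -595.6  404.7]
```

Request:
carry_out:
  slide:
    - [-0.04,0.02,-0.04]
    - [-0.1,0.04,-0.075]
    - [-0.16,0.065,-0.075]
    - [-0.22,0.09,-0.075]
    - [-0.279,0.1165,-0.075]
    - [-0.3,0.17,-0.075]
    - [-0.325,0.225,-0.065]
    - [-0.35,0.28,-0.055]
  roll: [0,5,10,15,17.6,17.6,17.6,17.6]
  claw: [0.085,0.085,0.085,0.085,0.085,0.085,0.085,0.085]

```text
clock: 2.55
position: [437.7, -225.2, 460.4]
ee_rot: [-0.0, 1.0, -0.0, 0.0]
contact_force: [1.4, 0.9, -0.0]
gripper_width: 85.3
grasp_force: 0.0
```

```bash
python3 -c "
from h import *
plan(455,-100,440,90);plan(455,57,400,90);print(read_state()['joints'],read_state()['clock'])"
```

```text
tool x [-1.    -0.001 -0.001] y [-0.001  1.    -0.   ] z [ 0.001 -0.    -1.   ] slide [-17.4 125.2  20.4] roll 0.0376790015252908 pos [ 437.7 -225.2  460.4]
tool x [-1.    -0.001 -0.001] y [-0.001  1.    -0.   ] z [ 0.001 -0.    -1.   ] slide [-17.5 282.2  60.4] roll 0.0376790015252908 pos [ 437.7 -225.2  460.4]
[-1.44490576e-01  1.17884536e-01 -2.12614858e-01  6.67444895e-05
 -1.23931392e+00 -1.42566972e+00] 2.55
```

Request:
carry_out:
  slide:
    - [-0.004,0.055,0.01]
    - [-0.008,0.11,0.02]
    - [-0.012,0.165,0.03]
    - [-0.017,0.22,0.045]
    - [-0.017,0.26,0.06]
    - [-0.017,0.282,0.06]
    - [-0.017,0.282,0.06]
  roll: [0,0,0,0,0,0,0]
  claw: [0.085,0.085,0.085,0.085,0.085,0.085,0.085]

```text
clock: 3.42
position: [454.4, 56.1, 400.5]
ee_rot: [-0.002, 1.0, -0.0, 0.0]
contact_force: [-0.0, -0.8, -0.3]
gripper_width: 84.5
grasp_force: 0.0
```

```bash
python3 - <<'E'
from h import *
np.set_printoptions(precision=1,suppress=True,linewidth=150)
p=shot('wrist','w1.png'); print(p['T_tool_cam'],p['T'][:3,3]); plan(455,57,400,90)
for t in ('pin','stand_mouth','stand'):
    for d in place_of(p,t)[:2]+recognise(p,t)[:1]: print(t,d,at_height(p,d['at'],56),at_depth(p,d['at']))
c=cloud(p); ok=p['z_map']>0; X,Y,Z=c[...,0],c[...,1],c[...,2]
near=ok&(abs(X-455)<40)&(abs(Y-57)<40)
for lo,hi in((125,150),(64,120),(52,63)):
    m=near&(Z>lo)&(Z<hi); q=c[m]
    if len(q): print(lo,len(q),q.mean(0),q.min(0),q.max(0),cv2.minAreaRect(q[:,:2].astype(np.float32)), cv2.minEnclosingCircle(q[:,:2].astype(np.float32)))
E
```

```text
[[ 0.   0.9  0.3 83.1]
 [ 1.  -0.  -0.  -0.7]
 [ 0.   0.3 -0.9 30.1]
 [ 0.   0.   0.   1. ]] [371.3  55.  370.3]
tool x [-1. -0. -0.] y [-0.  1. -0.] z [ 0. -0. -1.] slide [-0.6  1.7  0.6] roll 0.1213652840676076 pos [454.4  55.3 400.6]
pin {'at': [276.1, 183.9], 'conf': 0.56} [443.1  53.8  56. ] [442.8  53.8  57.5]
pin {'at': [277.2, 203.4], 'conf': 0.55} [464.2  55.   56. ] [447.4  55.  112.9]
stand_mouth {'at': [160.7, 184.9], 'conf': 0.95} [444.6 -66.   56. ] [446.9 -69.7  46.3]
stand_mouth {'at': [314.2, 62.3], 'conf': 0.81} [328.9  88.5  56. ] [328.3  89.   51.5]
stand_mouth {'at': [175.2, 176.0], 'conf': 0.96} [435.2 -50.   56. ] [435.1 -49.7  56.8]
stand {'at': [179.7, 175.3], 'conf': 0.72} [434.5 -45.3  56. ] [434.4 -45.1  56.6]
stand {'at': [304.6, 69.8], 'conf': 0.67} [335.2  79.9  56. ] [335.3  79.8  56.7]
stand {'at': [277.7, 178.4], 'conf': 0.96} [437.3  55.4  56. ] [437.1  55.4  57. ]
125 274 [452.2  56.8 135.2] [446.7  49.9 125. ] [460.6  63.8 138.6] ((453.20477294921875, 56.759830474853516), (13.182129859924316, 13.278060913085938), 33.39590835571289) ((453.5882873535156, 56.831172943115234), 7.062556266784668)
64 227 [448.4  56.6  94.8] [445.5  49.7  64.1] [453.6  63.9 119.4] ((449.524658203125, 56.70075607299805), (7.979375839233398, 14.196518898010254), 0.8075029850006104) ((451.5840759277344, 56.72978210449219), 7.356074810028076)
52 1394 [450.3  56.8  57.2] [429.7  33.4  52.1] [478.1  80.6  63. ] ((453.8871765136719, 56.84627914428711), (43.88847351074219, 44.47067642211914), 84.1932144165039) ((453.89642333984375, 56.741668701171875), 30.948841094970703)
```

View pics/w1.png

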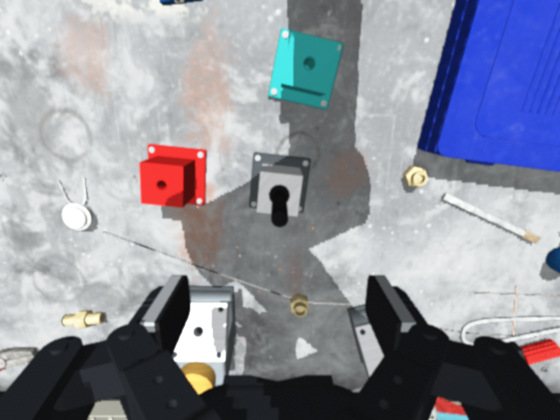

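The pin is upright at (453.7, 56.9), seen at (280,200) between red and turquoise. Both cameras agree. Descending to grip the handle at 111 mm height.

Request:
carry_out:
  slide:
    - [0.001,0.0015,0.04]
    - [0.001,0.0015,0.08]
    - [0.001,0.0015,0.115]
    - [0.001,0.0015,0.134]
    - [0.001,0.0015,0.134]
    - [0.001,0.0015,0.134]
    - [0.001,0.0015,0.134]
    - [0.001,0.0015,0.134]
  roll: [0,0,0,0,0,0,0,0]
  claw: [0.085,0.085,0.085,0.06,0.03,0.005,0.005,0.005]

```text
clock: 4.78
position: [453.8, 56.5, 267.6]
ee_rot: [-0.001, 1.0, 0.0, 0.001]
contact_force: [0.1, -0.7, 3.5]
gripper_width: 12.5
grasp_force: 58.3
```

Request:
carry_out:
  slide:
    - [0,0,0]
    - [0,0,0]
    - [0,0,0]
    - [0,0,0]
  roll: [0,0,0,0]
  claw: [0.005,0.005,0.005,0.005]

```text
clock: 5.28
position: [453.8, 56.6, 267.5]
ee_rot: [-0.001, 1.0, 0.0, 0.001]
contact_force: [-0.3, -0.3, 5.8]
gripper_width: 12.1
grasp_force: 58.4
```

Gripped. Next I'll lift until about 6 mm of rod is left in the bore, then lean the pin toward −x about the bore edge.

Request:
carry_out:
  slide:
    - [0,0,-0.02]
    - [0,0,-0.0392]
    - [0,0,-0.0392]
    - [0.0085,0,-0.0391]
    - [0.0154,0,-0.0387]
    - [0.0215,0,-0.0378]
    - [0.0269,0,-0.0367]
    - [0.0269,0,-0.0367]
  roll: [0,0,0,0,0,0,0,0]
  claw: [0.005,0.005,0.005,0.005,0.005,0.005,0.005,0.005]

```text
clock: 6.28
position: [426.9, 56.8, 303.5]
ee_rot: [-0.001, 1.0, 0.001, 0.002]
contact_force: [3.4, 1.1, 2.0]
gripper_width: 12.6
grasp_force: 59.7
```

```bash
python3 - <<'E'
from h import *
import sys
np.set_printoptions(precision=1,suppress=True,linewidth=150)
s=read_state(); print(s['position'],s['contact_force'],s['wrist_torque'],s['clock'])
p=shot('wrist','w2.png'); q=shot('scene','s2.png')
for p in (p,q):
    c=cloud(p); ok=p['z_map']>0; dark=p['img'].max(2)<70
    X,Y,Z=c[...,0],c[...,1],c[...,2]
    m=ok&dark&(abs(Y-57)<9)&(abs(X-430)<55)&(Z>62)&(Z<190); a=c[m]
    for z in range(65,185,10):
        b=a[abs(a[:,2]-z)<5]
        if len(b)>2: print(z,len(b),b.mean(0),np.ptp(b[:,0]))
E
```

```text
[426.9  56.8 303.5] [3.4 1.1 2. ] [ 0.4 -1.7  0. ] 6.275
95 220 [434.4  56.4  97.6] 12.488529830182529
105 90 [434.2  56.5 105.1] 12.082101655232634
115 108 [431.6  56.4 115.2] 8.552944498211502
125 119 [429.   56.3 125.3] 7.004882325740994
135 227 [424.1  56.4 135.9] 15.349039876956397
145 290 [421.3  56.3 145.4] 13.194026090717273
155 363 [419.9  56.4 155.3] 10.983839703467936
165 742 [421.9  56.3 166.4] 22.20225490403749
175 1169 [423.4  57.1 173.1] 21.34624169360046
95 49 [434.9  54.8  95.5] 22.146188740929233
105 30 [433.9  54.3 105. ] 11.897904738104899
115 32 [430.6  54.6 115. ] 9.574339908159004
125 16 [425.8  56.9 124.6] 13.814158218719399
135 36 [419.9  61.7 135.1] 15.979323461178524
145 35 [418.5  60.5 144.9] 15.351337042732553
155 34 [417.9  60.3 154.8] 10.443651579273023
165 42 [419.   60.  165.5] 15.436312024746144
175 20 [419.7  62.5 174.8] 22.13397414411645
```

Tilting works, at about 15° so far. Continuing to 30°.

Request:
carry_out:
  slide:
    - [0.006,0,0.0015]
    - [0.0113,0,0.0034]
    - [0.0175,0,0.006]
    - [0.024,0,0.0092]
    - [0.024,0,0.0092]
  roll: [0,0,0,0,0]
  claw: [0.005,0.005,0.005,0.005,0.005]

```text
clock: 7.0
position: [402.0, 56.4, 293.7]
ee_rot: [-0.0, 1.0, 0.0, -0.0]
contact_force: [3.1, 3.1, 2.2]
gripper_width: 12.6
grasp_force: 60.6
```

Request:
carry_out:
  slide:
    - [-0.005,0,-0.0087]
    - [-0.015,0,-0.026]
    - [-0.015,0,-0.06]
    - [-0.015,0,-0.06]
  roll: [0,0,0,0]
  claw: [0.005,0.005,0.005,0.005]

```text
clock: 7.5
position: [416.9, 55.7, 354.9]
ee_rot: [0.0, 1.0, -0.0, -0.001]
contact_force: [0.2, 0.6, -0.8]
gripper_width: 12.4
grasp_force: 60.0
```

```bash
cat >> h.py <<'E'
def pin_pose(g):
    """pin axis from wrist cloud near grasp point g (world)"""
    p=shot('wrist'); c=cloud(p); ok=p['z_map']>0; dark=p['img'].max(2)<90
    return p,c,ok,dark
E
python3 - <<'E'
from h import *
np.set_printoptions(precision=1,suppress=True,linewidth=150)
s=read_state(); print(s['position'],s['contact_force'],s['wrist_torque'],s['clock'])
g=s['position']-[0,0,154.7]; print('grasp pt',g)
p=shot('wrist','w3.png'); q=shot('scene','s3.png')
for p in (p,q):
    c=cloud(p); ok=p['z_map']>0
    X,Y,Z=c[...,0],c[...,1],c[...,2]
    m=ok&(abs(Y-57)<13)&(abs(X-440)<70)&(Z>60)&(Z<g[2]+30); a=c[m]; col=p['img'][m]
    for z in range(65,int(g[2])+30,8):
        k=abs(a[:,2]-z)<4; b=a[k]
        if len(b)>2: print(z,len(b),b.mean(0),np.ptp(b[:,0]),col[k].mean(0))
a=cv2.imread('pics/w3.png');b=cv2.imread('pics/s3.png')
cv2.imwrite('pics/d.png',np.hstack([cv2.resize(a[120:420,120:440],None,fx=1.25,fy=1.25),cv2.resize(b[130:280,180:340],None,fx=2.5,fy=2.5)]))
E
```

```text
[416.9  55.7 354.9] [ 0.2  0.6 -0.8] [ 0.  0. -0.] 7.5
grasp pt [416.9  55.7 200.2]
153 198 [437.5  54.8 153.3] 9.050188429634886 [29.4 29.4 31.2]
161 22 [434.7  55.3 161.2] 6.115631779506259 [15.3 14.8 16.3]
169 23 [430.6  55.2 169.5] 7.021222954554958 [14.2 14.  15.1]
177 26 [425.7  55.2 178.3] 5.29198478289112 [15.1 14.8 15.3]
185 137 [409.8  55.9 187. ] 22.148318802249776 [67.9 69.5 70.8]
193 292 [408.4  57.6 192.8] 18.473552672180347 [52.5 54.2 56. ]
201 349 [407.1  57.6 200.9] 14.93128739435781 [51.1 52.7 54.6]
209 409 [406.4  57.4 209.1] 9.561626472635282 [49.4 50.9 52.8]
217 903 [409.7  55.6 218.4] 23.599521100943605 [50.4 51.9 53.7]
225 1334 [409.6  56.3 224.4] 22.34781085628515 [26.7 27.5 29.3]
113 8 [460.1  54.2 112.2] 2.9270008553052094 [85.8 84.9 85.9]
121 11 [456.1  54.6 120.5] 4.5538492951179705 [88.9 87.1 88.3]
129 10 [451.9  54.4 128.6] 7.425303154020412 [91.  89.  89.9]
137 10 [446.9  53.9 136.8] 9.33848721452955 [89.4 87.4 88.4]
145 22 [435.1  53.  146.9] 10.639859221872712 [47.  45.4 47. ]
153 45 [438.7  52.6 152.7] 22.22114671903273 [33.2 32.3 33.8]
161 25 [433.   52.1 160.9] 14.114108751719186 [31.7 30.  32. ]
169 23 [429.2  51.7 168.4] 10.958000774660377 [43.8 42.2 44. ]
177 18 [412.4  57.7 179.2] 28.30630727271739 [107.1 103.8 106.1]
185 45 [407.2  59.3 185.1] 22.412474485813732 [53.1 52.6 54.1]
193 46 [406.5  57.9 193.1] 16.329496627322442 [52.7 52.3 53.9]
201 48 [405.1  57.6 201.3] 13.494001066579244 [52.5 52.1 53.4]
209 46 [403.8  58.1 209.1] 10.987485343178605 [51.3 50.6 52.4]
217 62 [405.9  58.3 217.1] 23.77234017057299 [38.6 36.9 38.6]
225 61 [409.7  62.  225.1] 27.170553988649658 [31.2 30.6 32.9]
```

View pics/d.png

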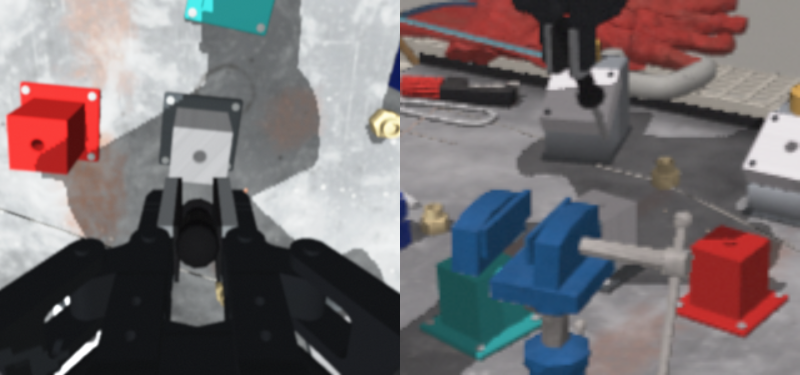

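The pin leans about 28° toward the robot (right half: rod at 595,120). The bore mouth shows at crop (199,157). I'll move to a spot where the wrist camera sees the wide control's recess past the fingers.

Request:
carry_out:
  slide:
    - [-0.045,0,-0.022]
    - [-0.088,0,-0.045]
    - [-0.088,0,-0.045]
    - [-0.088,0,-0.045]
  roll: [0,0,0,0]
  claw: [0.005,0.005,0.005,0.005]

```text
clock: 8.1
position: [504.5, 56.0, 396.7]
ee_rot: [0.0, 1.0, -0.001, -0.003]
contact_force: [0.2, -0.2, -0.7]
gripper_width: 12.6
grasp_force: 60.0
```

```bash
python3 - <<'E'
from h import *
np.set_printoptions(precision=1,suppress=True,linewidth=150)
s=read_state(); print(s['position'],s['clock'])
p=shot('wrist','w4.png')
for t in ('wi_mouth','sl_mouth','stand_mouth'):
    for d in place_of(p,t)[:3]: print(t,d,at_height(p,d['at'],56 if 'stand' in t else 64),at_depth(p,d['at']))
c=cloud(p); ok=p['z_map']>0; X,Y,Z=c[...,0],c[...,1],c[...,2]
m=ok&(Z>40)&(Z<80)&(abs(X-620)<35)&(abs(Y+40)<40)&(p['img'].min(2)>120); q=c[m]; print(len(q),q.min(0),q.max(0))
if len(q)>50:
    A=np.c_[q[:,0],q[:,1],np.ones(len(q))]; k=np.linalg.lstsq(A,q[:,2],rcond=None)[0]; n=np.array([-k[0],-k[1],1]);n/=np.linalg.norm(n); print('normal',n,'z at 622,-39.6',k@[622,-39.6,1], 'yaw',np.degrees(np.arctan2(n[1],-n[0])))
    hole=ok&(abs(X-621)<14)&(abs(Y+39.6)<14)&(p['img'].max(2)<90); v,u=np.nonzero(hole); print('hole',len(u),u.mean(),v.mean(),np.ptp(u),np.ptp(v),at_height(p,(u.mean(),v.mean()),64))
cv2.imwrite('pics/w4c.png',cv2.resize(p['img'][150:330,60:300,::-1],None,fx=3,fy=3))
E
```

```text
[504.5  56.  396.7] 8.1
wi_mouth {'at': [78.9, 286.5], 'conf': 0.23} [ 605.4 -167.3   64. ] [ 636.2 -204.6   13.2]
sl_mouth {'at': [278.4, 143.5], 'conf': 0.38} [448.9  55.6  64. ] [454.2  55.7   6.5]
stand_mouth {'at': [281.5, 147.7], 'conf': 0.8} [453.7  58.7  56. ] [457.6  59.1  18.3]
stand_mouth {'at': [156.8, 137.0], 'conf': 0.66} [443.5 -63.3  56. ] [444.8 -70.6  36.9]
stand_mouth {'at': [312.9, 3.4], 'conf': 0.57} [331.3  85.3  56. ] [326.2  87.   38.1]
2562 [592.3 -72.4  44.8] [642.   -5.8  77. ]
normal [-0.5  0.   0.9] z at 622,-39.6 65.067708706225 yaw 1.3831059318863799
hole 36 195.30555555555554 298.69444444444446 6 6 [621.  -38.4  64. ]
```

View pics/w4c.png

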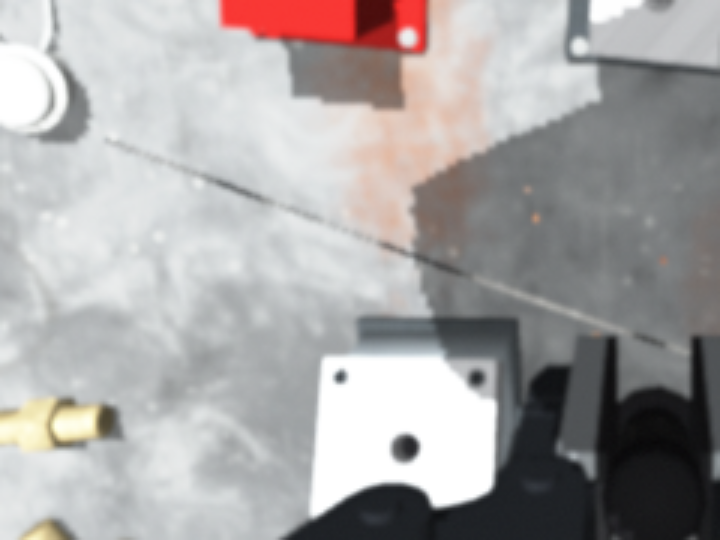

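The recess shows at full-picture (195,299), giving (621.5, −39, 64), which agrees with the top camera and the plate centre. Moving the tip to 20 mm outside the mouth.

Request:
carry_out:
  slide:
    - [-0.02,-0.04,0]
    - [-0.042,-0.08,0.005]
    - [-0.059,-0.095,0.025]
    - [-0.059,-0.095,0.05]
    - [-0.059,-0.095,0.0705]
    - [-0.059,-0.095,0.0705]
    - [-0.059,-0.095,0.0705]
  roll: [0,0,0,0,0,0,0]
  claw: [0.005,0.005,0.005,0.005,0.005,0.005,0.005]

```text
clock: 9.18
position: [564.6, -38.3, 329.4]
ee_rot: [-0.001, 1.0, -0.0, 0.001]
contact_force: [-0.4, 0.3, 0.1]
gripper_width: 12.8
grasp_force: 60.0
```

```bash
python3 - <<'E'
from h import *
np.set_printoptions(precision=1,suppress=True,linewidth=150)
s=read_state(); print(s['position'],s['clock'],s['contact_force'],R.from_quat(s['ee_rot']).as_matrix())
g=s['position']-[0,0,154.7]; print('tip pred',g+102*np.array([np.sin(.49),0,-np.cos(.49)]))
for n in ('scene','top','wrist'):
    p=shot(n,n+'5.png'); K=np.array(p['mtx'])
    for d in place_of(p,'pin')[:2]: print(n,'tip',d,at_depth(p,d['at']))
    for d in place_of(p,'wi_mouth')[:2]: print(n,'mouth',d,at_height(p,d['at'],64))
    # projections
    for nm,w in (('tip',g+102*np.array([np.sin(.49),0,-np.cos(.49)])),('mouth',[621.5,-39,64])):
        q=np.linalg.inv(p['T'])@np.r_[w,1]; print(nm,K[0,2]+K[0,0]*q[0]/-q[2],K[1,2]-K[1,1]*q[1]/-q[2])
a=cv2.imread('pics/scene5.png');b=cv2.imread('pics/top5.png')
cv2.imwrite('pics/e.png',np.hstack([cv2.resize(a[140:240,290:390],None,fx=4,fy=4,interpolation=3),cv2.resize(b[120:200,265:345],None,fx=5,fy=5,interpolation=3)]))
E
```

```text
[564.6 -38.3 329.4] 9.175 [-0.4  0.3  0.1] [[-1. -0.  0.]
 [-0.  1. -0.]
 [-0. -0. -1.]]
tip pred [612.6 -38.3  84.7]
tip 335.7361767651862 179.51669405099284
mouth 337.225849633444 187.0423767264633
tip 304.825888300977 165.14085950053067
mouth 304.7471792776359 163.86175531932545
wrist tip {'at': [277.7, 286.9], 'conf': 0.81} [578.7 -39.  141.8]
tip 278.4294658443024 285.3797296045925
mouth 277.584889751675 281.49522300906096
```

View pics/e.png

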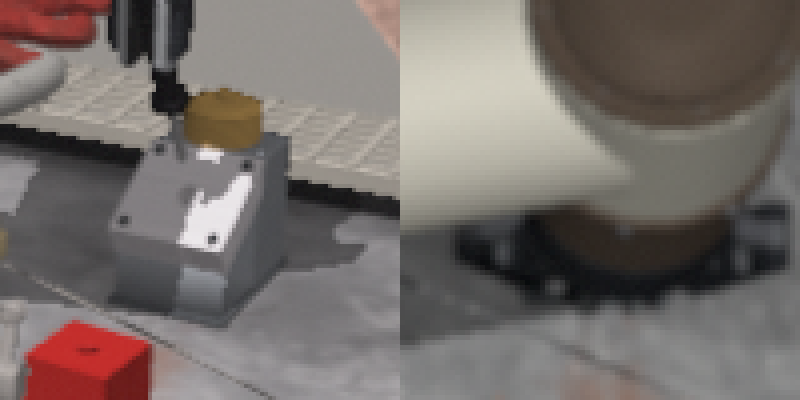

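The scene view shows the tip at px (335,179.5), where predicted, and the recess at (336.7,188). Shifting 3 mm down-slope and going in about 4 mm.

Request:
carry_out:
  slide:
    - [0.0026,-0.0007,0.0015]
    - [-0.003,-0.0007,0.0112]
    - [-0.0085,-0.0007,0.0207]
    - [-0.0106,-0.0007,0.0244]
    - [-0.0106,-0.0007,0.0244]
    - [-0.0106,-0.0007,0.0244]
  roll: [0,0,0,0,0,0]
  claw: [0.005,0.005,0.005,0.005,0.005,0.005]

```text
clock: 10.38
position: [575.2, -39.2, 304.2]
ee_rot: [-0.0, 1.0, -0.0, 0.0]
contact_force: [-1.0, -0.3, -0.1]
gripper_width: 12.1
grasp_force: 60.0
```

```bash
python3 - <<'E'
from h import *
np.set_printoptions(precision=1,suppress=True,linewidth=150)
s=read_state(); print(s['position'],s['clock'],s['contact_force'],s['wrist_torque'])
p=shot('scene','scene6.png')
cv2.imwrite('pics/f.png',cv2.resize(p['img'][150:220,310:380,::-1],None,fx=7,fy=7,interpolation=3))
E
```

```text
[575.2 -39.2 304.2] 10.375 [-1.  -0.3 -0.1] [ 0. -0.  0.]
```

View pics/f.png

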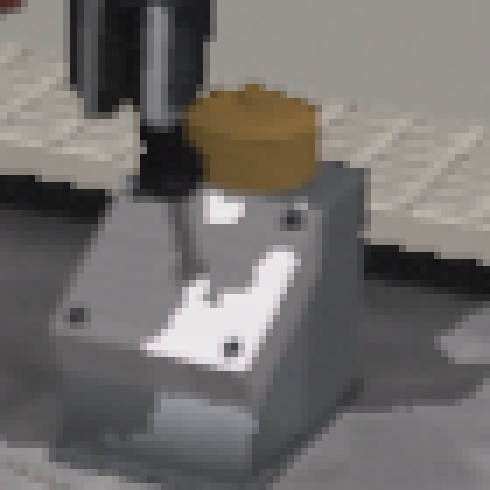

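The rod enters the recess with no force. Advancing along the axis.

Request:
carry_out:
  slide:
    - [-0.002,0,0.0035]
    - [-0.0035,0,0.0061]
    - [-0.0045,0,0.0078]
    - [-0.0045,0,0.0078]
  roll: [0,0,0,0]
  claw: [0.005,0.005,0.005,0.005]

```text
clock: 10.92
position: [579.6, -39.2, 296.5]
ee_rot: [-0.0, 1.0, -0.0, -0.0]
contact_force: [-1.6, -0.1, 2.6]
gripper_width: 12.5
grasp_force: 60.0
```

Request:
carry_out:
  slide:
    - [-0.0005,0,0.0009]
    - [-0.001,0,0.0017]
    - [-0.001,0,0.0017]
  roll: [0,0,0]
  claw: [0.005,0.005,0.005]

```text
clock: 11.3
position: [580.6, -39.2, 294.8]
ee_rot: [-0.0, 1.0, -0.0, -0.0]
contact_force: [-2.8, -0.2, 4.1]
gripper_width: 12.4
grasp_force: 60.1
```

The spring force is rising at 1 N/mm, so travel is about 3 mm now. Pushing 2 mm more and holding.

Request:
carry_out:
  slide:
    - [-0.0005,0,0.0009]
    - [-0.001,0,0.0017]
    - [-0.001,0,0.0017]
    - [-0.001,0,0.0017]
    - [-0.001,0,0.0017]
    - [-0.001,0,0.0017]
    - [-0.001,0,0.0017]
    - [-0.001,0,0.0017]
  roll: [0,0,0,0,0,0,0,0]
  claw: [0.005,0.005,0.005,0.005,0.005,0.005,0.005,0.005]

```text
clock: 12.3
position: [581.1, -39.3, 294.3]
ee_rot: [-0.001, 1.0, -0.0, -0.0]
contact_force: [-7.1, 1.0, 12.1]
gripper_width: 12.6
grasp_force: 61.4
```

14 N along the axis means it's at the stop. Holding a bit longer, then drawing out along the axis.

Request:
carry_out:
  slide:
    - [0,0,0]
    - [0,0,0]
    - [0,0,0]
    - [0,0,0]
    - [0,0,0]
    - [0,0,0]
  roll: [0,0,0,0,0,0]
  claw: [0.005,0.005,0.005,0.005,0.005,0.005]

```text
clock: 13.05
position: [581.2, -39.3, 294.3]
ee_rot: [-0.001, 1.0, -0.0, -0.0]
contact_force: [-7.3, 1.4, 11.6]
gripper_width: 12.0
grasp_force: 61.4
```

Request:
carry_out:
  slide:
    - [0.004,0,-0.0069]
    - [0.01,0,-0.0173]
    - [0.02,0,-0.0346]
    - [0.03,0,-0.06]
    - [0.04,0.04,-0.09]
    - [0.05,0.08,-0.09]
    - [0.06,0.096,-0.09]
    - [0.06,0.096,-0.09]
  roll: [0,0,0,0,0,0,0,0]
  claw: [0.005,0.005,0.005,0.005,0.005,0.005,0.005,0.005]

```text
clock: 14.05
position: [520.7, 57.3, 383.2]
ee_rot: [-0.001, 1.0, 0.0, 0.0]
contact_force: [0.3, 1.4, -1.7]
gripper_width: 12.8
grasp_force: 60.0
```

```bash
python3 - <<'E'
from h import *
np.set_printoptions(precision=1,suppress=True,linewidth=150)
s=read_state(); print(s['position'],s['clock'],s['contact_force'])
g=s['position']-[0,0,154.7]; print('grasp pt',g)
p=shot('scene','s7.png'); c=cloud(p); ok=p['z_map']>0; X,Y,Z=c[...,0],c[...,1],c[...,2]
m=ok&(abs(Y-g[1])<13)&(X>g[0]-10)&(X<g[0]+70)&(Z>g[2]-100)&(Z<g[2]-20); a=c[m]; col=p['img'][m]
for z in np.arange(g[2]-98,g[2]-20,8):
    k=abs(a[:,2]-z)<4; b=a[k]
    if len(b)>2: print(z,len(b),b.mean(0),np.ptp(b[:,0]),col[k].mean(0))
for th in (24,26,28,30,32):
    t=np.radians(th); w=g+102*np.array([np.sin(t),0,-np.cos(t)]); q=np.linalg.inv(p['T'])@np.r_[w,1]; K=p['mtx']; print(th,w,K[0,2]+K[0,0]*q[0]/-q[2],K[1,2]-K[1,1]*q[1]/-q[2])
print(place_of(p,'pin')[:2])
w=shot('wrist','w7.png')
for d in place_of(w,'stand_mouth')[:2]: print(d,at_height(w,d['at'],56))
u,v=[int(round(x)) for x in (w['mtx'][0][2],w['mtx'][1][2])]
c=cloud(w); X,Y,Z=c[...,0],c[...,1],c[...,2]; m=(abs(X-454)<12)&(abs(Y-57)<12)&(w['img'].max(2)<110); vv,uu=np.nonzero(m); print('bore',len(uu),uu.mean(),vv.mean(),at_height(w,(uu.mean(),vv.mean()),56))
b=(abs(Z-56)<4)&(abs(X-454)<30)&(abs(Y-57)<30)&(w['z_map']>0); print('top face',b.sum(),cv2.minAreaRect(c[b][:,:2].astype(np.float32)))
x,y=int(uu.mean()),int(vv.mean())
cv2.imwrite('pics/g.png',np.hstack([cv2.resize(w['img'][max(y-50,0):max(y-50,0)+100,x-50:x+50,::-1],(400,400),interpolation=3),cv2.resize(p['img'][150:250,240:340,::-1],(400,400),interpolation=3)]))
E
```

```text
[520.7  57.3 383.2] 14.05 [ 0.3  1.4 -1.7]
grasp pt [520.7  57.3 228.5]
138.49423089660775 5 [566.1  57.5 140.3] 5.328101619261361 [80.8 70.8 70.8]
146.49423089660775 8 [563.4  56.8 146.3] 5.702106814207809 [86.9 75.6 75.4]
154.49423089660775 9 [559.6  56.8 154.3] 7.105250672400871 [90.8 73.  72.9]
162.49423089660775 10 [554.7  56.5 162.8] 5.376687316307198 [91.2 73.3 73.7]
170.49423089660775 8 [545.7  57.1 171. ] 13.455640714531683 [80.4 56.6 57. ]
178.49423089660775 36 [542.6  55.6 178.7] 17.151015859016752 [37.2 25.7 26.4]
186.49423089660775 28 [542.   53.8 185.9] 19.663951166140805 [27.8 21.7 23. ]
194.49423089660775 26 [535.9  54.9 194.4] 11.014762064789466 [31.3 22.9 23.1]
202.49423089660775 9 [531.5  53.9 201.4] 7.457473387982418 [48.7 32.2 32.2]
24 [562.2  57.3 135.3] 285.39474331581425 157.19936558702693
26 [565.4  57.3 136.8] 286.11802470822 156.07302866929132
28 [568.6  57.3 138.4] 286.8265123736824 154.90828414660155
30 [571.7  57.3 140.2] 287.51960533862007 153.70644501586597
32 [574.7  57.3 142. ] 288.19672018423796 152.46883624725427
[{'at': [285.2, 157.0], 'conf': 0.56}]
{'at': [148.2, 117.9], 'conf': 0.57} [444.5 -63.   56. ]
bore 48 278.75 127.64583333333333 [453.   56.6  56. ]
top face 2265 ((453.9779052734375, 56.81511688232422), (44.04270935058594, 44.08028030395508), 84.04229736328125)
```

View pics/g.png

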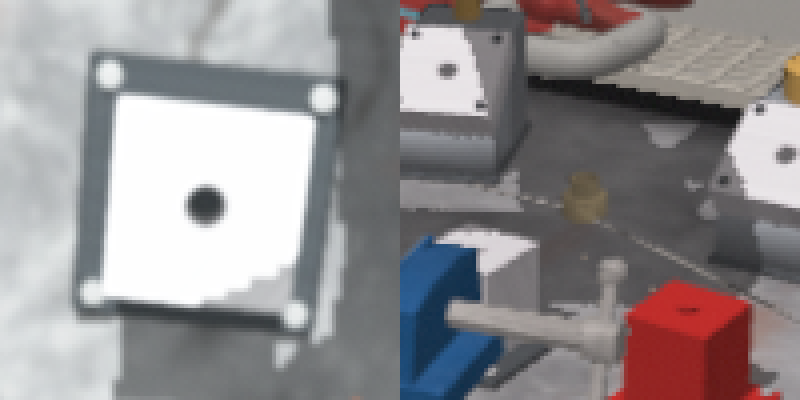

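The button is done. The bore is at (453.5, 56.8), at left crop centre (205,205). To stand the pin upright again I'll push its tip against the block's near face (x≈432), which needs less accuracy than the bore. First I'll bring it down in front of the stand.

Request:
carry_out:
  slide:
    - [0.05,0,0]
    - [0.1,0,0]
    - [0.15,0,0.0]
    - [0.15,0,0.03]
    - [0.15,0,0.065]
    - [0.15,0,0.099]
    - [0.15,0,0.099]
    - [0.15,0,0.099]
  roll: [0,0,0,0,0,0,0,0]
  claw: [0.005,0.005,0.005,0.005,0.005,0.005,0.005,0.005]

```text
clock: 15.25
position: [372.4, 56.7, 284.8]
ee_rot: [-0.0, 1.0, 0.0, 0.001]
contact_force: [-0.0, -0.4, -0.2]
gripper_width: 12.6
grasp_force: 60.0
```

```bash
python3 - <<'E'
from h import *
np.set_printoptions(precision=1,suppress=True,linewidth=150)
s=read_state(); print(s['position'],s['clock'],s['contact_force'])
p=shot('wrist','w8.png'); q=shot('scene','s8.png'); c=cloud(p); ok=p['z_map']>0; X,Y,Z=c[...,0],c[...,1],c[...,2]
m=ok&(abs(Y-57)<12)&(X>370)&(X<440)&(Z>10)&(Z<115); a=c[m]; col=p['img'][m]
for z in range(15,115,8):
    k=abs(a[:,2]-z)<4; b=a[k]
    if len(b)>2: print(z,len(b),b.mean(0),b.min(0)[0],b.max(0)[0],col[k].mean(0))
cv2.imwrite('pics/h.png',np.hstack([cv2.resize(p['img'][180:380,180:380,::-1],(400,400),interpolation=3),cv2.resize(q['img'][130:330,180:380,::-1],(400,400),interpolation=3)]))
E
```

```text
[372.4  56.7 284.8] 15.25 [-0.  -0.4 -0.2]
15 34 [431.3  52.6  13.9] 430.2225334833164 433.27781587413756 [96.1 96.8 98.1]
79 93 [392.7  55.9  82. ] 390.7257578338254 396.65775439631875 [34.  34.  35.7]
87 117 [394.6  56.2  84.6] 390.2692103388888 399.19949828769563 [23.8 23.6 25.6]
95 21 [389.   56.2  95.2] 386.55527343988285 392.24656406338113 [14.1 13.6 14.8]
103 20 [385.2  56.2 102.3] 383.0798023266174 388.90630863237925 [14.3 13.8 14.8]
111 27 [380.3  55.7 111.4] 377.72037916028205 382.61712743754447 [16.7 16.3 16.7]
```

View pics/h.png

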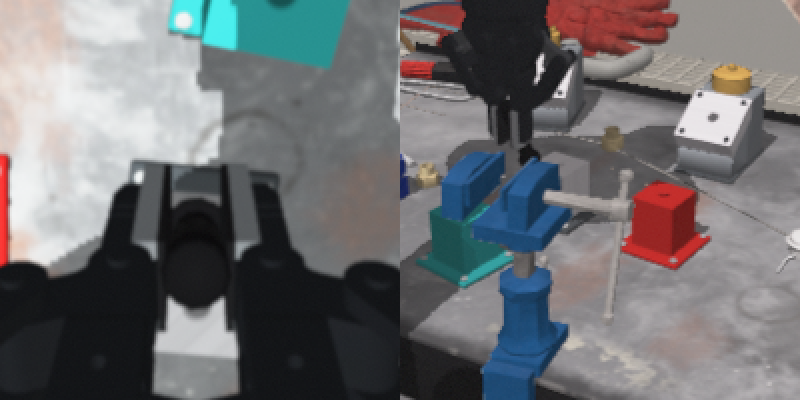

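The pin is in front of the block, clear of the vise, still at 28°. Pivoting it upright against the face.

Request:
carry_out:
  slide:
    - [-0.009,0,0.0014]
    - [-0.0153,0,-0.0019]
    - [-0.0218,0,-0.0047]
    - [-0.0302,0,-0.0076]
    - [-0.0388,0,-0.0098]
    - [-0.0476,0,-0.0112]
    - [-0.0565,0,-0.0119]
    - [-0.0565,0,-0.0119]
  roll: [0,0,0,0,0,0,0,0]
  claw: [0.005,0.005,0.005,0.005,0.005,0.005,0.005,0.005]

```text
clock: 16.35
position: [427.4, 56.0, 294.9]
ee_rot: [0.0, 1.0, -0.001, -0.003]
contact_force: [-5.6, -0.5, -1.6]
gripper_width: 12.4
grasp_force: 58.6
```

```bash
cat > tilt.py <<'E'
from h import *
np.set_printoptions(precision=1,suppress=True,linewidth=150)
s=read_state(); print(s['position'],s['clock'],s['contact_force']); g=s['position']-[0,0,154.7]
for n in('wrist','scene'):
    p=shot(n); c=cloud(p); ok=p['z_map']>0; X,Y,Z=c[...,0],c[...,1],c[...,2]
    m=ok&(abs(Y-g[1])<13)&(abs(X-g[0])<40)&(Z>g[2]-104)&(Z<g[2]-16)&(p['img'].max(2)<130); a=c[m]
    for z in np.arange(g[2]-100,g[2]-16,8):
        b=a[abs(a[:,2]-z)<4]
        if len(b)>2: print(n,z,len(b),b.mean(0),b.min(0)[:2],b.max(0)[:2])
plan(453.7,56.7,330,None)
E
python3 tilt.py
```

```text
[427.4  56.  294.9] 16.35 [-5.6 -0.5 -1.6]
wrist 64.22280633999213 7 [425.8  54.3  63.2] [425.1  52.2] [426.7  56.5]
wrist 88.22280633999213 406 [422.7  55.1  89.1] [416.3  45. ] [433.1  65.1]
wrist 96.22280633999213 114 [422.   54.5  96.5] [419.9  47.8] [426.9  61.1]
wrist 104.22280633999213 128 [421.8  54.8 104.3] [419.9  48.1] [427.5  61.6]
wrist 112.22280633999213 143 [421.6  54.6 112.2] [419.8  48.3] [425.1  61.2]
wrist 120.22280633999213 153 [421.2  54.9 120.2] [419.2  48.7] [424.3  61. ]
scene 56.22280633999213 41 [458.8  54.7  53.8] [447.3  43.6] [467.3  67.9]
scene 72.22280633999213 10 [424.5  54.4  73.1] [421.6  51.8] [426.8  57.2]
scene 80.22280633999213 15 [420.3  52.1  82.1] [416.   45.9] [430.   60.3]
scene 88.22280633999213 45 [421.5  52.6  87.6] [414.9  44.3] [434.5  64.6]
scene 96.22280633999213 30 [422.6  53.4  95.9] [417.3  48.2] [432.3  61.2]
scene 104.22280633999213 25 [421.2  53.7 103.8] [418.   48.4] [426.6  60.8]
scene 112.22280633999213 26 [420.5  53.2 111.8] [417.   47.9] [425.4  61.2]
scene 120.22280633999213 35 [419.4  53.7 120.5] [413.2  43.1] [435.   65.9]
tool x [-1.  0.  0.] y [ 0.  1. -0.] z [-0. -0. -1.] slide [-26.4   0.6 -35.1] roll None pos [427.2  56.  295. ]
```

About 2° is left, so I'll push 4 mm more, then back off and lift.

Request:
carry_out:
  slide:
    - [-0.002,0,0]
    - [-0.004,0,0]
    - [-0.004,0,0]
    - [0.003,0,0]
    - [0.003,0,-0.02]
    - [0.003,0,-0.04]
    - [0.003,0,-0.04]
  roll: [0,0,0,0,0,0,0]
  claw: [0.005,0.005,0.005,0.005,0.005,0.005,0.005]

```text
clock: 17.32
position: [426.4, 57.5, 338.2]
ee_rot: [-0.001, 1.0, 0.002, 0.005]
contact_force: [0.2, -0.3, -0.5]
gripper_width: 12.4
grasp_force: 58.7
```

```bash
python3 tilt.py
```

```text
[426.4  57.5 338.2] 17.325 [ 0.2 -0.3 -0.5]
wrist 83.4993217141294 4 [427.9  58.6  86.1] [427.3  57.4] [428.8  59.7]
wrist 91.4993217141294 22 [427.5  57.5  91.5] [426.9  55.2] [428.2  59.7]
wrist 99.4993217141294 27 [427.3  57.6  99.8] [426.6  55.2] [428.1  59.6]
wrist 107.4993217141294 14 [427.   57.6 106.5] [426.4  55.2] [427.9  60.2]
wrist 131.4993217141294 440 [424.1  57.6 132.4] [417.7  47.2] [435.2  68. ]
wrist 139.4993217141294 118 [423.3  57.3 139.6] [421.3  50.6] [427.7  64. ]
wrist 147.4993217141294 133 [423.   57.5 147.5] [421.3  50.8] [428.7  64.3]
wrist 155.4993217141294 149 [422.7  57.6 155.5] [421.   51.1] [426.5  64. ]
wrist 163.4993217141294 153 [422.3  57.4 163.5] [420.2  51.4] [425.4  63.6]
scene 83.4993217141294 11 [424.9  57.   83.9] [422.8  54. ] [426.5  60.1]
scene 91.4993217141294 11 [425.1  56.6  91.9] [422.7  54.7] [428.1  58.2]
scene 99.4993217141294 12 [425.5  56.6  99.8] [423.3  54.3] [429.6  59. ]
scene 107.4993217141294 13 [424.9  57.  108.1] [422.   54.1] [429.5  60.6]
scene 115.4993217141294 11 [424.1  57.2 115.7] [421.3  55.2] [426.1  60.1]
scene 123.4993217141294 22 [419.3  54.7 125.2] [414.3  48. ] [428.8  65.5]
scene 131.4993217141294 41 [421.6  55.  130.2] [413.8  45.9] [433.9  66.6]
scene 139.4993217141294 31 [421.5  54.8 139.2] [417.6  50.8] [428.   62.1]
scene 147.4993217141294 30 [421.4  55.7 147.9] [415.9  51. ] [428.1  64.3]
scene 155.4993217141294 29 [420.9  54.9 155.5] [417.2  50.1] [427.3  63. ]
scene 163.4993217141294 41 [418.6  56.8 163.7] [411.5  44.5] [432.9  69. ]
tool x [-1. -0. -0.] y [-0.  1.  0.] z [ 0.  0. -1.] slide [-28.3  -0.3   6.1] roll None pos [425.4  56.9 336. ]
```

Request:
carry_out:
  slide:
    - [-0.012,0,0]
    - [-0.024,0,0]
    - [-0.024,0,0.006]
    - [-0.024,0,0.01]
    - [-0.024,0,0.01]
    - [-0.024,0,0.01]
    - [-0.024,0,0.01]
  roll: [0,0,0,0,0,0,0]
  claw: [0.005,0.005,0.005,0.005,0.005,0.005,0.005]

```text
clock: 18.3
position: [449.0, 56.7, 326.0]
ee_rot: [-0.0, 1.0, 0.0, 0.0]
contact_force: [-0.4, 0.3, -0.3]
gripper_width: 12.2
grasp_force: 58.8
```

```bash
python3 tilt.py; python3 - <<'E'
from h import *
np.set_printoptions(precision=1,suppress=True,linewidth=150)
w=shot('wrist','w9.png'); c=cloud(w); X,Y,Z=c[...,0],c[...,1],c[...,2]
b=(abs(Z-56)<4)&(abs(X-454)<30)&(abs(Y-57)<30)&(w['z_map']>0); print('top face',b.sum(),cv2.minAreaRect(c[b][:,:2].astype(np.float32)),c[b][:,2].mean())
K=w['mtx']; q=np.linalg.inv(w['T'])@[453.6,56.8,56,1]; x,y=int(K[0,2]-K[0,0]*q[0]/q[2]),int(K[1,2]+K[1,1]*q[1]/q[2]); print(x,y)
cv2.imwrite('pics/i.png',cv2.resize(w['img'][y-50:y+30,x-40:x+40,::-1],(560,560),interpolation=3))
E
```

```text
[449.   56.7 326. ] 18.3 [-0.4  0.3 -0.3]
wrist 71.2975676713749 12 [448.6  55.8  73. ] [447.6  53.3] [450.5  58.7]
wrist 79.2975676713749 25 [448.1  55.9  79.1] [447.2  53.4] [449.8  58.7]
wrist 87.2975676713749 28 [447.8  55.8  87.3] [447.   53.5] [448.6  57.9]
wrist 95.2975676713749 16 [447.7  55.9  93.5] [447.1  53.6] [449.1  58.5]
wrist 119.2975676713749 447 [445.   55.9 120.2] [438.5  45.1] [455.8  66.4]
wrist 127.2975676713749 125 [444.2  55.7 127.5] [442.4  49. ] [448.9  62.4]
wrist 135.2975676713749 128 [444.   55.9 135.5] [442.2  49.3] [449.4  62.8]
wrist 143.2975676713749 150 [443.7  56.1 143.4] [442.   49.6] [447.1  62.4]
wrist 151.2975676713749 151 [443.3  56.  151.3] [441.1  49.9] [446.4  62.2]
scene 71.2975676713749 9 [446.8  56.   72.4] [444.5  53.9] [449.7  59.9]
scene 79.2975676713749 11 [446.8  56.4  79.5] [444.5  54.1] [448.4  59.5]
scene 87.2975676713749 11 [447.2  56.4  87.4] [445.5  53.3] [450.4  59.8]
scene 95.2975676713749 10 [446.4  56.2  95.2] [444.2  53.8] [448.2  58.7]
scene 103.2975676713749 12 [446.9  56.  102.9] [443.6  53.5] [449.1  59.6]
scene 111.2975676713749 17 [442.1  53.5 113.2] [436.   45.7] [452.1  61.7]
scene 119.2975676713749 45 [444.   54.  118.7] [434.7  46.9] [457.2  67.2]
scene 127.2975676713749 28 [444.5  54.5 127.2] [439.5  49.6] [453.4  63.4]
scene 135.2975676713749 28 [443.3  54.7 135.1] [439.9  49.6] [451.4  62. ]
scene 143.2975676713749 30 [443.4  54.9 143.5] [438.7  48.8] [448.   62.7]
scene 151.2975676713749 35 [441.   55.5 152.3] [436.   43.9] [452.5  68.9]
tool x [-1. -0. -0.] y [-0.  1.  0.] z [ 0.  0. -1.] slide [-4.7 -0.  -4. ] roll None pos [449.   56.7 326. ]
top face 2265 ((453.692626953125, 56.87030792236328), (44.09125900268555, 44.558624267578125), 84.021484375) 56.67684219486776
278 222
```

View pics/i.png

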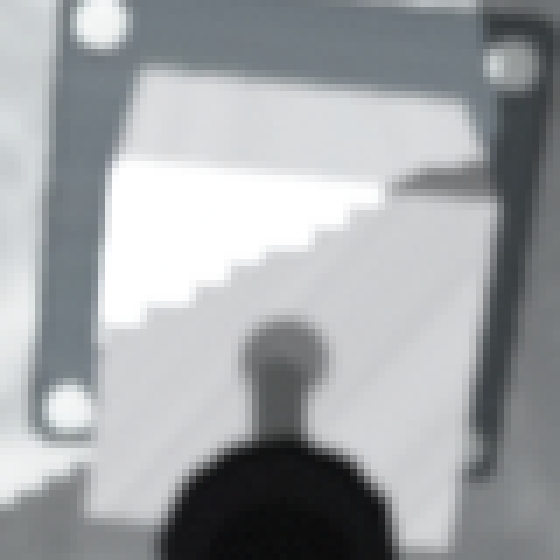

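The rod tip hangs just over the bore (crop 280,360 against bore 286,355). Shifting +2 mm x and +0.8 mm y, then inserting.

Request:
carry_out:
  slide:
    - [-0.002,0.0008,0]
    - [-0.002,0.0008,0.006]
    - [-0.002,0.0008,0.012]
    - [-0.002,0.0008,0.018]
    - [-0.002,0.0008,0.022]
    - [-0.002,0.0008,0.022]
  roll: [0,0,0,0,0,0]
  claw: [0.005,0.005,0.005,0.005,0.005,0.005]

```text
clock: 19.2
position: [451.0, 57.5, 303.3]
ee_rot: [-0.0, 1.0, -0.0, -0.0]
contact_force: [-0.3, 0.1, 0.1]
gripper_width: 12.3
grasp_force: 58.8
```

It's in the bore with no force. Continuing down.

Request:
carry_out:
  slide:
    - [-0.0003,0,0.008]
    - [-0.0006,0,0.016]
    - [-0.001,0,0.024]
    - [-0.0015,0,0.03]
    - [-0.0015,0,0.034]
    - [-0.0015,0,0.034]
  roll: [0,0,0,0,0,0]
  claw: [0.005,0.005,0.005,0.005,0.005,0.005]

```text
clock: 19.95
position: [452.5, 57.5, 269.4]
ee_rot: [-0.0, 1.0, -0.0, -0.0]
contact_force: [-0.2, -0.3, -0.9]
gripper_width: 12.7
grasp_force: 58.8
```

Request:
carry_out:
  slide:
    - [0,0,0.001]
    - [0,0,0.002]
    - [0,0,0.003]
    - [0,0,0.003]
  roll: [0,0,0,0]
  claw: [0.005,0.005,0.005,0.005]

```text
clock: 20.45
position: [452.7, 57.5, 267.2]
ee_rot: [-0.0, 1.0, 0.0, 0.0]
contact_force: [-1.0, -0.4, 4.6]
gripper_width: 12.3
grasp_force: 59.2
```

Seated on the flange at 4.6 N. Opening and retreating straight up.

Request:
carry_out:
  slide:
    - [0,0,0]
    - [0,0,0]
    - [0,0,0]
    - [0,0,0]
    - [0,0,0]
    - [0,0,0]
    - [0,0,0]
    - [0,0,0]
  roll: [0,0,0,0,0,0,0,0]
  claw: [0.02,0.04,0.06,0.085,0.085,0.085,0.085,0.085]

```text
clock: 21.45
position: [452.6, 57.5, 266.7]
ee_rot: [-0.0, 1.0, -0.0, 0.0]
contact_force: [0.9, 0.4, -0.4]
gripper_width: 85.4
grasp_force: 0.0
```

Request:
carry_out:
  slide:
    - [0,0,-0.02]
    - [0,0,-0.06]
    - [0,0,-0.11]
    - [0,0,-0.14]
    - [0,0,-0.14]
    - [0,0,-0.14]
  roll: [0,0,0,0,0,0]
  claw: [0.085,0.085,0.085,0.085,0.085,0.085]

```text
clock: 22.2
position: [452.1, 57.3, 405.9]
ee_rot: [-0.0, 1.0, -0.0, -0.001]
contact_force: [-0.1, 0.4, -0.3]
gripper_width: 84.7
grasp_force: 0.0
```

```bash
python3 - <<'E'
from h import *
np.set_printoptions(precision=1,suppress=True,linewidth=150)
s=read_state(); print(s['position'],s['clock'],s['contact_force'],s['gripper_width'])
p=shot('wrist','w10.png'); c=cloud(p); ok=p['z_map']>0; X,Y,Z=c[...,0],c[...,1],c[...,2]
near=ok&(abs(X-454)<35)&(abs(Y-57)<35)
for lo,hi in((132,150),(66,74),(80,90),(100,110),(120,130),(58,65),(52,58)):
    q=c[near&(Z>lo)&(Z<hi)&((p['img'].max(2)<100)|(hi<60))]
    if len(q): print(lo,len(q),q.mean(0),q.min(0),q.max(0))
E
```

```text
[452.1  57.3 405.9] 22.2 [-0.1  0.4 -0.3] 84.74125564740916
132 228 [452.6  56.7 136.3] [446.6  50.3 132. ] [460.   63.6 138.5]
66 23 [448.2  56.5  70.2] [446.8  49.9  66.9] [452.4  63.2  73.6]
80 34 [448.1  56.2  84.9] [446.7  50.1  80.3] [452.2  62.9  89.8]
100 36 [447.7  56.5 105.4] [446.6  50.6 101.3] [450.7  62.5 109.8]
120 51 [448.1  56.4 124.9] [446.6  50.  120.8] [452.4  63.  129.9]
58 130 [448.9  56.9  61.8] [442.6  46.5  58.5] [459.5  66.5  64.8]
52 1133 [450.5  56.9  56.7] [429.8  33.2  52.1] [477.7  80.2  58. ]
```

The pin is upright, with its top at about 136 mm and its flange on the block, the same as at the start. The gripper is clear. Handing in.

```bash
python3 -c "
from bench import *
print(job_done())"
```

```text
the job is handed in; nothing more can be done
None
```

I pressed the wide-can control's button to its stop and held it for over a second. The pin is back upright and fully down in its stand, the gripper is clear, and the job was handed in at about 22 s; no verdict was returned.

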